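# Open a sprung tray cradle to its size mark and clamp an empty tray in it

### The arm

A 6-joint arm with a two-finger parallel gripper is mounted at the origin on a cart in front of the work surface, level with it; the furniture and walls round the work are solid. World frame = base frame: x ahead of the robot, y to its left, z up, the work surface at z = 0. Lengths are in m, angles in rad, forces in N, time in s.
With the tool pointing down it reaches from about 0.375 to 0.825 m from the base axis. Payload 5.5 kg.
Tool frame: the origin (TCP) lies on the centre line of the jaws, within the pads' length; the fingertips stand 19 mm ahead of it and the grasp point (between the pads) is the TCP; z points along the fingers, y is the line along which they close (so a half turn about z gives the same grasp; the last joint's range is limited). The gripper opens to 85 mm and grips with 20 to 120 N. Pads are 22 mm wide; open, the fingers measure 114 mm over their backs; the gripper's body (76 mm by 85 mm) begins 54 mm behind the grasp point. The pads swing forward as they close: fully open they stand 13 mm farther back than shut.
Start: joints at [-1.329, 0.314, -0.047, 1.21, 0, 1.571], TCP at [0.144, -0.583, 0.25] pointing down, gripper open.
Joint ranges: [-2.67, 2.67], [-0.69, 1.73], [-1.03, 1.25], [-2.08, 2.16], [-1.42, 1.45], [-3.14, 3.14]. Speed limits (rad/s): [2.39, 2.39, 3.01, 3.14, 3.14, 3.14].

### API

Orientations are given as [roll, pitch, yaw] about the fixed x, y, z axes, in that order (R = Rz(yaw) Ry(pitch) Rx(roll)).
In Python, from cell import state, optics, order gives the robot as it stands. The module is installed in compiled form; this text tells all that it offers.
- The arm moves only by the shell command python3 -m handwheel 'ROWS' [FORCE]. ROWS is a JSON object of lists of equal length, an entry for each row: "delta_pos": the shift along the tool's x, y, z each as a share of 0.15 m, from -1 to 1, a list of three; "twist": the turn, a rotation vector about the tool's x, y, z each as a share of 30 degrees, from -1 to 1, a list of three; "fingers": the closure, from -1 (fully open) to 1 (shut). A call has 1 to 8 rows; each row is the pose to reach, as a shift and turn from the pose commanded when the call began, along the tool's axes at that moment; what a row does not reach only later rows make up. A row lasts 1/10 s, in which the tool goes at most 50 mm and 8.59 degrees, less where a joint would pass 70% of its speed; a pose out of reach is approached as far as the arm can. A call with a number of a shift or a turn outside -1 to 1 is refused whole. A call with a gripper value outside its range is refused whole. The fingers move at their own pace and stop on an object; FORCE is the grip in N (left out, the last holds). Time passes only in rows, so rows that repeat a pose let the fingers close. It gives the time, the measured TCP pose, the force, the opening and the grip force at its end, in the units of the state.
- state(): the state, without advancing time (a new reading comes with each control period).
- optics.grab_frame(name): name is "scene" or "top" or "wrist"; returns a dict with "pixels" (480x640x3 uint8, red, green, blue), "range_z" (480x640 float32, m along the optical axis (not along the pixel's ray), 0 where there is no reading), "vfov" (degrees; the focal length in pixels is half the picture's height over the tangent of half this angle, whatever the lens; pixels are square), "cx", "cy" (the principal point, pixels), "k1" (the pictures are not rectified: a ray, as slopes to the right and down, at radius r is drawn at 1 + k1 r^2 times it, then the intrinsics apply), "R" (3x3) and "t" (3): a world point X has camera coordinates R X + t. Camera axes: x right, y down, z forward; pixel columns grow to the right and rows downward; lengths in m; the calibration is good to about 2 mm. A picture is of the moment at which its call begins.
- order.hand_in(): hands the job in; it is judged then, once.
Trained networks look in a picture, given as the dict that the camera call returned (one of the last four; its "shot" number tells which), for a name from the list of things; names that differ only in an ending like _2 or _b are one class to them, and where a whole thing is asked for, a point or a joint stands for the part that bears it (a point fixed in the world has none). Each returns a list of dicts, best first, with "conf" (0 to 1); they miss things now and then, are a little off and sometimes report something else, mostly with a low value. They report only what shows in the picture. A call takes as long as a camera call.
- optics.find_in(picture, target): "point" ([x, y, z] in m, in the coordinates of the camera as it stood for that picture, good to about 4 mm: the middle of the surface that is visible of it).
- optics.outline_of(picture, target): "region" (480x640 bool, what is visible of it).
The state is a dict: "time": time; "qpos": joint angles; "dq": joint speeds; "joint_torque": joint torques, N m; "tcp_pos": TCP position; "eef_rot": TCP orientation; "ft_force": force on the tool from outside, world axes, zero at the start; "torque": the same for the moment, N m; "finger_gap": opening from 0.0 (shut) to 1.0 (fully open); "gripper_force": force on a finger pad.
Only numpy, scipy, OpenCV 4.12 (cv2) and the standard library are available. Lean on these libraries where they do the work, as an engineer would, in place of code of your own. Each camera call takes 0.05 s, during which the arm holds its last target. There are 200 camera calls.

### The job

Get the filling cradle ready with a tray. Pinch the two black wings of its sprung jaw, draw the jaw out to the middle one of its three size marks and let go there so that it locks; lay the empty gift tray flat and centred on the two runners between the jaw and the fence, and let go of it. Then pinch the wings again and keep hold while you ease the jaw in until you feel it bear on the tray and press it square against the fence, without crushing the thin card, and only then let go; leave the jars and the ribbon spool alone.

Things in the scene. Friction and masses are not known exactly. Their poses are not given: they have to be found in the camera images.
- cradle: Filling cradle, fixed: plywood board 166 (own x, crosswise) x 350 (own y) x 12 mm, two aluminium runners along y at x = +-66 mm (tops z = 26 mm) to carry the tray, fence at the +y end (130 mm wide, cork face at y = 0.150, top z = 54 mm). Origin: middle of its underside. The jaw opens towards own -y. Low between the runners: a steel bar, notched at rest and at each mark, and two spring barrels.
- mark (a point): Middle size mark, on top of the scale runner (the one at cradle x = -66 mm): cradle frame (-0.066, -0.030, 0.026). The scale has a fine line every 10 mm and three long lines with one, two and three punch dots, at y = 0.010, -0.030, -0.070; the jaw's face is read on it. Axes as the cradle.
- seat (a point): Where the centre of the underside of a clamped tray lies: cradle frame (0, 0.067, 0.026), midway between the runners, on their tops, tray against the fence. Axes as the cradle.
- jaw_travel (a joint): Jaw travel, m: 0 at rest (110 mm open), grows as drawn out to at most 0.118; marks at 0.030, 0.070, 0.110; opening to the fence = 0.110 + travel. Springs pull it in: 3.4 N at rest, 6.3 N at the middle mark. Unless the wings are pinched their teeth (6 mm) drop into any 8 mm notch and lock it both ways; let go between notches it runs in to the next notch or to a tray.
- grip (a point): Midway between the two black pinch wings at gripping height, 45 mm behind the jaw's face: cradle frame (0, -0.005 - travel, 0.086). Wings: levers like clothes-peg legs, 30 mm along y, tops at z = 100 mm, 54 mm over their outer faces; pinch along cradle x to their stop, about 30 mm over all (teeth clear below 42 mm; 8 N to start, 14 N at the stop). A metal yoke lies below z = 54 mm.
- jaw: The sprung jaw: cork-faced plate 112 mm wide (cradle x), 10 mm thick, top at z = 54 mm, with the pinch wings behind it. Origin in the plane of its face (towards the fence), mid-width, at the height of the cradle's underside; axes as the cradle.
- tray: Loose empty gift tray of thin card, red walls, white floor, about 50 g: 166 (own x) x 206 (own y) x 30 mm high, walls 3 mm, floor 2 mm. Origin: centre of its underside. In the cradle its 166 mm side lies along cradle y (either way round); its 166 mm walls then overhang the runners by 29 mm and can be held from above, one finger inside.
- nut_jar: Bystander: glass jar of nuts with grey lid, 91 mm diameter, 181 mm high; origin at the centre of its underside.
- sweets_jar: Bystander: jar of coloured sweets with grey lid, 92 mm diameter, 171 mm high; origin at the centre of its underside.
- ribbon: Bystander: small ribbon spool lying flat, 72 mm diameter, 19 mm high; origin at the centre of its underside.

How it is judged:
On the way, in this order (a step that is already met when the one before it is completed fails the run):
1. the jaw is drawn out to the middle size mark, locked there and let go (value of joint jaw_travel between 0.065 and 0.075 m and contact force between the fingers and cradle below 0.1 N), for 0.3 s.
2. the empty tray lies flat on the runners between fence and jaw, let go, the jaw still locked at the middle mark (value of joint jaw_travel between 0.065 and 0.075 m and x of tray in the frame of seat between -0.02 and 0.02 m and y of tray in the frame of seat between -0.016 and 0.004 m and z of tray in the frame of seat between -0.003 and 0.004 m and angle between tray's own z axis and vertical below 0.05 rad and contact force between the fingers and tray below 0.1 N and linear speed of tray below 0.02 m/s), for 0.3 s.
3. the jaw, its wings still held, has been eased in until it bears on the tray and the tray on the fence (contact force between jaw and tray between 1.5 and 25 N and contact force between the fingers and cradle above 2 N and y of tray in the frame of seat above -0.004 m), for 0.2 s.
At the end, for the whole second after the job is handed in: Tray flat on the runners (4 mm, 0.05 rad), within 20 mm of the middle crosswise, within 3 mm of the fence and 0.04 rad of square; the jaw, in from its mark (travel 0.052 to 0.061), bears on it with at least 1.5 N of its own; all let go and at rest (value of joint jaw_travel between 0.052 and 0.061 m and x of tray in the frame of seat between -0.02 and 0.02 m and y of tray in the frame of seat between -0.003 and 0.003 m and z of tray in the frame of seat between -0.003 and 0.004 m and angle between tray's own z axis and vertical below 0.05 rad and angle between the x axis of tray and the y axis of cradle, either way round below 0.04 rad and contact force between jaw and tray above 1.5 N and linear speed of tray below 0.02 m/s and contact force between the fingers and cradle below 0.1 N and contact force between the fingers and tray below 0.1 N); the robot touches nothing.
It fails at once if the jaw presses the card tray with more than 25 N (rammed or crushed) (contact force between jaw and tray above 25 N).
It fails at once if a jar or the ribbon spool is moved more than 25 mm (distance of any of nut_jar, sweets_jar, ribbon from where it was at the start of the episode above 0.025 m).
It also fails if it takes over 69 s, if anything falls off the work surface, if the arm or the gripper's body presses on something with over 40 N, if the wrist force passes 120 N, or if a joint passes its speed limit or range.

## Working session

There is one attempt and no reset: what is moved stays moved. The work goes in short steps, Python scripts to look and compute and a shell command to move; the robot and the scene stay as the last step left them, time stands still between calls to the robot, and variables do not carry over. Pictures are saved under pics/ and viewed, at most 10 in all, crops included, and the job is handed in when it is done.

```bash
mkdir -p pics
cat > h.py <<'E'
import numpy as np, cv2
from cell import state, optics, order
from scipy.spatial.transform import Rotation as Ro
def K(p):
    f=240/np.tan(np.radians(p["vfov"])/2); return f
def cloud(p):
    f=K(p); v,u=np.mgrid[0:480,0:640].astype(float)
    k=p["k1"]; x=(u-p["cx"])/f; y=(v-p["cy"])/f; a,b=x.copy(),y.copy()
    for _ in range(8):
        s=1+k*(a*a+b*b); a,b=x/s,y/s
    z=p["range_z"]; C=np.stack([a*z,b*z,z],-1)
    W=(C-p["t"])@p["R"]; W[z==0]=np.nan
    return W
def proj(p,X):
    C=np.asarray(X)@p["R"].T+p["t"]; a=C[...,0]/C[...,2]; b=C[...,1]/C[...,2]; s=1+p["k1"]*(a*a+b*b); f=K(p)
    return np.stack([a*s*f+p["cx"],b*s*f+p["cy"]],-1)
def world(p,c): return p["R"].T@(np.asarray(c)-p["t"])
def save(p,n): cv2.imwrite("pics/"+n+".png",p["pixels"][...,::-1])
def tcp():
    s=state(); return np.array(s["tcp_pos"]),Ro.from_euler("xyz",s["eef_rot"])
def goal(pos,yaw):
    """shares of delta_pos and twist to reach pos, tool down, with closing axis (tool y) along world yaw"""
    t,R=tcp(); best=None
    for h in (0,np.pi):
        # tool z down; y axis at yaw
        y=np.array([np.cos(yaw+h),np.sin(yaw+h),0]); z=np.array([0,0,-1.]); x=np.cross(y,z)
        G=Ro.from_matrix(np.stack([x,y,z],1)); rv=(R.inv()*G).as_rotvec()
        if best is None or np.linalg.norm(rv)<np.linalg.norm(best): best=rv
    print("dpos share",np.round(R.inv().apply(np.array(pos)-t)/0.15,3),"twist share",np.round(best/np.radians(30),3))
E
python3 - <<'E'
from h import *
s=state(); print({k:np.round(v,3) for k,v in s.items()})
for c in("top","scene"):
    p=optics.grab_frame(c); save(p,c+"0"); print(c,-p["R"].T@p["t"])
    for n in("cradle","jaw","tray","grip","nut_jar","sweets_jar","ribbon"):
        r=optics.find_in(p,n); print(n,[(np.round(world(p,d["point"]),3),round(d["conf"],2)) for d in r[:2]])
E
```

```text
{'time': np.float64(0.0), 'qpos': array([-1.329,  0.314, -0.048,  1.21 ,  0.   ,  1.571]), 'dq': array([-0.   ,  0.002, -0.   , -0.001, -0.   ,  0.001]), 'joint_torque': array([-1.0000e-03, -5.3959e+01,  3.3975e+01,  1.9000e-02, -0.0000e+00,
       -0.0000e+00]), 'tcp_pos': array([ 0.144, -0.582,  0.249]), 'eef_rot': array([-3.14 , -0.   ,  0.242]), 'ft_force': array([ 0.243, -0.021,  0.144]), 'torque': array([-0.011, -0.004,  0.006]), 'gripper_force': np.float64(0.0), 'finger_gap': np.float64(1.003)}
top [ 0.32242722 -0.07547176  1.45321777]
cradle [(array([ 0.553, -0.1  ,  0.013]), 0.83)]
jaw [(array([ 0.557, -0.082,  0.052]), 0.87), (array([0.406, 0.14 , 0.017]), 0.41)]
tray [(array([0.556, 0.342, 0.004]), 0.71)]
grip [(array([ 0.561, -0.084,  0.052]), 0.69)]
nut_jar [(array([ 0.6  , -0.4  ,  0.175]), 0.91)]
sweets_jar [(array([ 0.475, -0.417,  0.172]), 0.92), (array([0.56 , 0.339, 0.006]), 0.56)]
ribbon [(array([0.406, 0.137, 0.017]), 0.93), (array([ 0.472, -0.415,  0.175]), 0.17)]
scene [-0.01645534  0.72110412  0.63346288]
cradle [(array([ 0.541, -0.051,  0.022]), 0.97), (array([0.401, 0.146, 0.017]), 0.55)]
jaw [(array([ 0.554, -0.075,  0.047]), 0.79)]
tray [(array([0.569, 0.343, 0.001]), 0.74)]
grip []
nut_jar [(array([ 0.594, -0.377,  0.1  ]), 0.97)]
sweets_jar [(array([ 0.472, -0.398,  0.105]), 0.86)]
ribbon [(array([0.4  , 0.147, 0.017]), 0.96)]
```

View pics/top0.png

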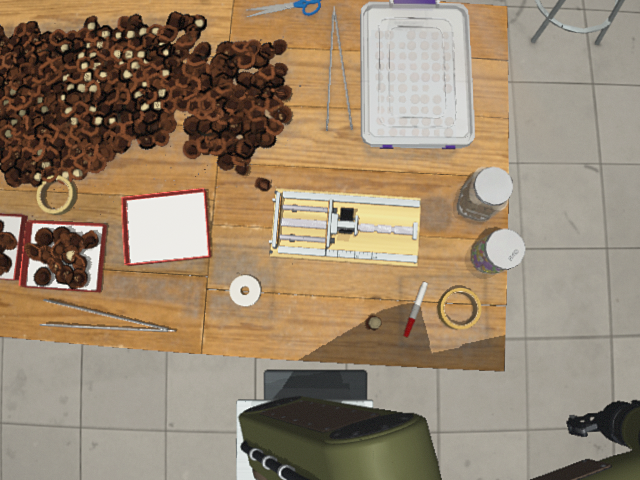

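Run:
```python
from h import *
p=optics.grab_frame("top"); W=cloud(p)
for n in("cradle","jaw","tray"):
    m=optics.outline_of(p,n)[0]["region"]; P=W[m]; P=P[~np.isnan(P[:,0])]
    print(n,m.sum(),np.round(np.percentile(P,[1,50,99],axis=0),3).tolist())
    if n!="jaw":
        for r in ([cv2.minAreaRect(P[:,:2].astype(np.float32))] + ([cv2.minAreaRect(P[(P[:,2]>.022)&(P[:,2]<.036)][:,:2].astype(np.float32))])): print(r)
    np.save(n+".npy",P)
M=~np.isnan(W[...,0]); 
for lo,hi in((.008,.016),(.022,.030),(.05,.058),(.09,.105)):
    s=M&(W[...,2]>lo)&(W[...,2]<hi)&(abs(W[...,0]-.55)<.25)&(abs(W[...,1]+.08)<.22); P=W[s]
    if len(P)>5: print(lo,len(P),cv2.minAreaRect(P[:,:2].astype(np.float32)),np.round(np.median(P,0),3))
```

```text
cradle 10073 [[0.468, -0.269, 0.006], [0.551, -0.099, 0.017], [0.639, 0.072, 0.087]]
((0.5549464225769043, -0.09809866547584534), (0.35202106833457947, 0.16519491374492645), 85.6530532836914)
((0.5548925399780273, -0.09591731429100037), (0.34730538725852966, 0.14716893434524536), 85.6029281616211)
jaw 774 [[0.505, -0.124, 0.013], [0.557, -0.085, 0.053], [0.603, -0.052, 0.105]]
tray 6055 [[0.47, 0.228, -0.005], [0.559, 0.339, 0.003], [0.643, 0.44, 0.034]]
((0.5599168539047241, 0.3400811553001404), (0.17527209222316742, 0.2218962460756302), 5.2240753173828125)
((0.5565544366836548, 0.3338300883769989), (0.16709797084331512, 0.21010319888591766), 5.136505126953125)
0.008 5123 ((0.5506241321563721, -0.07902112603187561), (0.4382200539112091, 0.4982202649116516), 89.93743133544922) [ 0.54  -0.13   0.012]
0.022 2866 ((0.5553652048110962, -0.06621041893959045), (0.4124845862388611, 0.4890464246273041), 89.95206451416016) [ 0.554 -0.055  0.026]
0.05 600 ((0.5594058632850647, -0.0282507985830307), (0.1943964958190918, 0.12761415541172028), 85.08724975585938) [ 0.557 -0.057  0.054]
0.09 82 ((0.5550358891487122, -0.09812697023153305), (0.02900150790810585, 0.058004673570394516), 86.5581283569336) [ 0.576 -0.098  0.1  ]
```

The top view shows the cradle at about (345,228), with its fence at the left (275,225, world +y) and the scale runner on the near side. The wings are at (347,218) and the tray at (167,227). Both jars are at the right, and the ribbon spool is at (245,290). This agrees with the networks, so I'll move above the wings.

```bash
python3 -m handwheel '{"delta_pos":[[0.33,-0.24,-0.2],[0.66,-0.48,-0.3],[1,-0.715,-0.3],[1,-0.715,-0.3]],"twist":[[0,0,0],[0,0,0],[0,0,0],[0,0,0]],"fingers":[-1,-1,-1,-1]}' 30; python3 -m handwheel '{"delta_pos":[[0.33,-0.24,0],[0.66,-0.48,0],[1,-0.715,0],[1,-0.715,0]],"twist":[[0,0,0],[0,0,0],[0,0,0],[0,0,0]],"fingers":[-1,-1,-1,-1]}'; python3 -m handwheel '{"delta_pos":[[0.33,-0.24,0],[0.66,-0.48,0],[1,-0.715,0],[1,-0.715,0]],"twist":[[0,0,-0.25],[0,0,-0.5],[0,0,-0.75],[0,0,-1]],"fingers":[-1,-1,-1,-1]}'; python3 -c "
from h import *
print(state()['qpos']); goal([.554,-.103,.25],np.radians(-4.4))"
```

```text
time: 1.4
tcp_pos: [0.2648, -0.441, 0.2961]
eef_rot: [3.141, -0.001, 0.242]
ft_force: [0.2, -0.3, -0.5]
finger_gap: 1.002
gripper_force: 0.0
time: 1.8
tcp_pos: [0.3851, -0.3001, 0.2956]
eef_rot: [3.141, -0.001, 0.244]
ft_force: [-0.0, 0.0, 0.1]
finger_gap: 1.001
gripper_force: 0.0
time: 2.2
tcp_pos: [0.5052, -0.1599, 0.2955]
eef_rot: [3.141, -0.001, 0.773]
ft_force: [0.1, 0.8, 0.1]
finger_gap: 1.001
gripper_force: 0.0
[-3.06793207e-01  1.65745858e-01 -1.33907046e-01  1.27035513e+00
  5.65249398e-04  2.06201814e+00]
dpos share [ 0.497 -0.044  0.304] twist share [ 1.000e-03 -1.000e-03 -1.377e+00]
```

```bash
python3 -m handwheel '{"delta_pos":[[0.25,-0.02,0],[0.5,-0.04,0],[0.5,-0.04,0],[0.5,-0.04,0]],"twist":[[0,0,-0.25],[0,0,-0.5],[0,0,-0.75],[0,0,-1]],"fingers":[-1,-1,-1,-1]}'; python3 -m handwheel '{"delta_pos":[[0,0,0],[0,0,0],[0,0,0]],"twist":[[0,0,-0.2],[0,0,-0.377],[0,0,-0.377]],"fingers":[-1,-1,-1]}'
python3 - <<'E'
from h import *
p=optics.grab_frame("wrist"); save(p,"w1"); W=cloud(p); print(state()['qpos'],tcp()[0])
M=~np.isnan(W[...,0])&(abs(W[...,0]-.55)<.12)&(abs(W[...,1]+.08)<.25)
for lo,hi in((.008,.016),(.022,.030),(.05,.058),(.096,.105)):
    P=W[M&(W[...,2]>lo)&(W[...,2]<hi)]
    if len(P)>5: print(lo,len(P),cv2.minAreaRect(P[:,:2].astype(np.float32)),np.round(np.median(P,0),4))
g=optics.outline_of(p,"grip"); print([(d["conf"],d["region"].sum()) for d in g])
goal([.554,-.103,.25],np.radians(-4.4))
E
```

```text
time: 2.6
tcp_pos: [0.5542, -0.1049, 0.295]
eef_rot: [-3.141, 0.0, 1.297]
ft_force: [-0.5, -0.5, 0.6]
finger_gap: 1.002
gripper_force: 0.0
time: 2.9
tcp_pos: [0.5535, -0.106, 0.2953]
eef_rot: [-3.142, -0.0, 1.487]
ft_force: [0.3, 0.5, -0.1]
finger_gap: 0.997
gripper_force: 0.0
[-1.89365231e-01  2.30692003e-01 -5.43045469e-02  1.28578298e+00
 -1.73518353e-05  1.46774771e+00] [ 0.55346522 -0.10608358  0.29531436]
0.008 20471 ((0.5642895698547363, -0.08692978322505951), (0.3751439154148102, 0.1825358271598816), 85.51126098632812) [ 0.5573 -0.0916  0.0121]
0.022 13726 ((0.5580439567565918, -0.0866686999797821), (0.37641677260398865, 0.16931620240211487), 81.5699462890625) [ 0.5567 -0.0455  0.0256]
0.05 4145 ((0.5594246983528137, -0.028070546686649323), (0.1928800791501999, 0.12947338819503784), 84.7985610961914) [ 0.5593 -0.0548  0.0532]
0.096 429 ((0.5550442934036255, -0.09910280257463455), (0.03008955344557762, 0.05898161232471466), 85.6238021850586) [ 0.533  -0.0991  0.1014]
[(0.63, np.int64(4104)), (0.6, np.int64(771))]
dpos share [0.021 0.002 0.302] twist share [ 0.    -0.    -0.019]
```

View pics/w1.png

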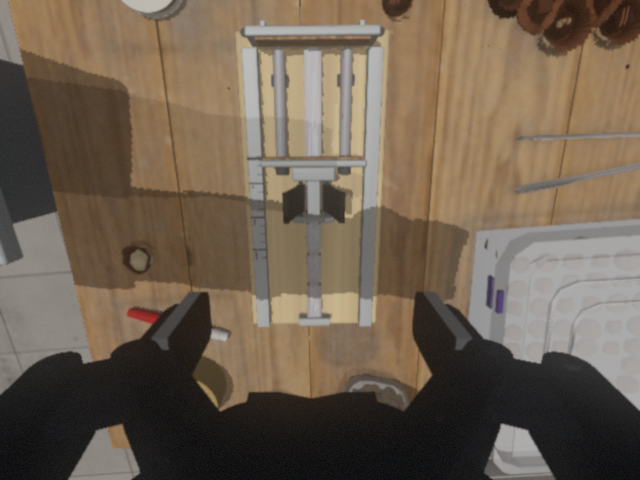

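The wrist view shows the wings at about (314,200), with the jaw plate at (308,162) and the cradle aligned with the tool. I'll descend in two steps, and pinch.

```bash
python3 -m handwheel '{"delta_pos":[[0.03,0.01,0.3],[0.03,0.01,0.6],[0.03,0.01,0.8],[0.03,0.01,0.8],[0.03,0.01,0.8]],"twist":[[0,0,-0.02],[0,0,-0.02],[0,0,-0.02],[0,0,-0.02],[0,0,-0.02]],"fingers":[-1,-1,-1,-1,-1]}'
python3 - <<'E'
from h import *
p=optics.grab_frame("wrist"); W=cloud(p); print(tcp()[0])
M=~np.isnan(W[...,0])&(abs(W[...,0]-.55)<.12)&(abs(W[...,1]+.08)<.25)
P=W[M&(W[...,2]>.095)&(W[...,2]<.107)&(abs(W[...,1]+.1)<.04)&(abs(W[...,0]-.555)<.035)]
print(len(P),cv2.minAreaRect(P[:,:2].astype(np.float32)),np.round(P.mean(0),4))
P=W[M&(W[...,2]>.045)&(W[...,2]<.06)&(abs(W[...,1]-.06)<.05)]; print("fence",len(P),cv2.minAreaRect(P[:,:2].astype(np.float32)))
P=W[M&(W[...,2]>.045)&(W[...,2]<.06)&(abs(W[...,1]+.055)<.02)]; print("jaw",len(P),cv2.minAreaRect(P[:,:2].astype(np.float32)))
goal([.555,-.101,.086],np.radians(-4.4))
E
```

```text
time: 3.5
tcp_pos: [0.5553, -0.1018, 0.1758]
eef_rot: [-3.141, -0.0, 1.496]
ft_force: [0.3, -0.3, 0.5]
finger_gap: 1.0
gripper_force: 0.0
[ 0.55631991 -0.10201285  0.17700462]
1073 ((0.5553238987922668, -0.09899144619703293), (0.03078014776110649, 0.059624601155519485), 85.3849105834961) [ 0.5554 -0.0981  0.1008]
fence 0 ((0.0, 0.0), (0.0, 0.0), 0.0)
jaw 3211 ((0.5575658679008484, -0.0650692731142044), (0.023248646408319473, 0.11102240532636642), 85.59180450439453)
dpos share [ 0.006 -0.01   0.607] twist share [0.004 0.    0.004]
```

```bash
python3 -m handwheel '{"delta_pos":[[0.01,-0.005,0.3],[0.01,-0.005,0.6],[0.01,-0.005,0.6],[0.01,-0.005,0.6]],"twist":[[0,0,0],[0,0,0],[0,0,0],[0,0,0]],"fingers":[-1,-1,-1,-1]}' && python3 -m handwheel '{"delta_pos":[[0,0,0],[0,0,0],[0,0,0],[0,0,0],[0,0,0],[0,0,0],[0,0,0],[0,0,0]],"twist":[[0,0,0],[0,0,0],[0,0,0],[0,0,0],[0,0,0],[0,0,0],[0,0,0],[0,0,0]],"fingers":[1,1,1,1,1,1,1,1]}' 30
```

```text
time: 3.95
tcp_pos: [0.5556, -0.1004, 0.0871]
eef_rot: [3.141, 0.0, 1.497]
ft_force: [-0.7, -0.3, 0.5]
finger_gap: 1.0
gripper_force: 0.0
time: 4.75
tcp_pos: [0.556, -0.1007, 0.0895]
eef_rot: [3.138, 0.001, 1.497]
ft_force: [-7.1, 1.2, 21.8]
finger_gap: 0.328
gripper_force: 29.2
```

```bash
python3 -m handwheel '{"delta_pos":[[-0.04,0,-0.015],[-0.1,0,-0.015],[-0.16,0,-0.015],[-0.22,0,-0.015],[-0.28,0,-0.015],[-0.34,0,-0.015],[-0.38,0,-0.015],[-0.40,0,-0.015]],"twist":[[0,0,0],[0,0,0],[0,0,0],[0,0,0],[0,0,0],[0,0,0],[0,0,0],[0,0,0]],"fingers":[1,1,1,1,1,1,1,1]}'; python3 -m handwheel '{"delta_pos":[[-0.02,0,0],[-0.04,0,0],[-0.06,0,0],[-0.08,0,0],[-0.08,0,0],[-0.08,0,0]],"twist":[[0,0,0],[0,0,0],[0,0,0],[0,0,0],[0,0,0],[0,0,0]],"fingers":[1,1,1,1,1,1]}'
python3 - <<'E'
from h import *
p=optics.grab_frame("wrist"); save(p,"w2"); W=cloud(p); 
M=~np.isnan(W[...,0])&(abs(W[...,0]-.55)<.06)
P=W[M&(W[...,2]>.045)&(W[...,2]<.06)&(W[...,1]<-.05)]; print("jaw",len(P),cv2.minAreaRect(P[:,:2].astype(np.float32)))
E
```

```text
time: 5.55
tcp_pos: [0.5514, -0.1595, 0.0896]
eef_rot: [3.139, -0.003, 1.497]
ft_force: [-2.1, 5.9, 8.8]
finger_gap: 0.328
gripper_force: 31.8
time: 6.15
tcp_pos: [0.5505, -0.1711, 0.0897]
eef_rot: [3.139, -0.003, 1.497]
ft_force: [-1.6, 5.6, 9.2]
finger_gap: 0.326
gripper_force: 31.8
jaw 10673 ((0.550895094871521, -0.15933102369308472), (0.07118082046508789, 0.11109478771686554), 85.66455841064453)
```

View pics/w2.png

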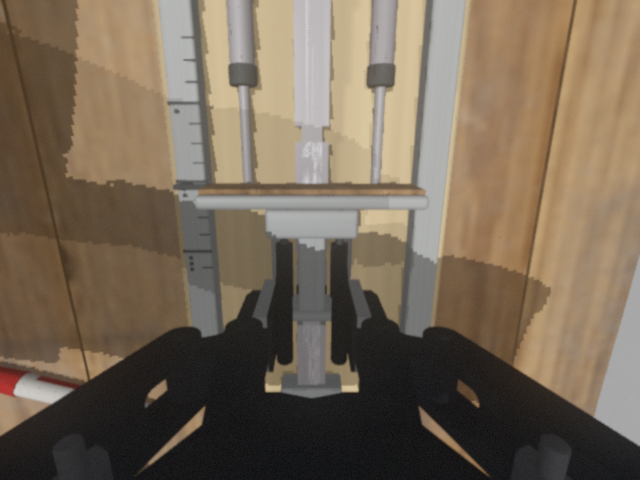

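The view shows the jaw's face (row ~187) right at the two-dot line (180,187). I'll draw it about 2 mm past the mark, then open so the springs pull the teeth into the notch.

```bash
python3 -m handwheel '{"delta_pos":[[-0.007,0,0],[-0.014,0,0],[-0.014,0,0],[-0.014,0,0],[-0.014,0,0],[-0.014,0,0]],"twist":[[0,0,0],[0,0,0],[0,0,0],[0,0,0],[0,0,0],[0,0,0]],"fingers":[1,1,1,0.2,0.1,0.0]}'; python3 -m handwheel '{"delta_pos":[[0,0,0],[0,0,0],[0,0,0],[0,0,0],[0,0,0]],"twist":[[0,0,0],[0,0,0],[0,0,0],[0,0,0],[0,0,0]],"fingers":[-0.1,-0.3,-1,-1,-1]}';  python3 - <<'E'
from h import *
p=optics.grab_frame("wrist"); save(p,"w3"); W=cloud(p); 
M=~np.isnan(W[...,0])&(abs(W[...,0]-.55)<.06)
P=W[M&(W[...,2]>.045)&(W[...,2]<.06)&(W[...,1]<-.05)]; print("jaw",len(P),cv2.minAreaRect(P[:,:2].astype(np.float32)), P[:,1].max())
E
```

```text
time: 6.8
tcp_pos: [0.5496, -0.1726, 0.0879]
eef_rot: [3.141, -0.004, 1.498]
ft_force: [1.9, 7.8, -2.6]
finger_gap: 0.504
gripper_force: 7.8
time: 7.3
tcp_pos: [0.5496, -0.1747, 0.0882]
eef_rot: [3.141, 0.001, 1.496]
ft_force: [-0.2, 0.7, 0.2]
finger_gap: 0.997
gripper_force: 0.0
jaw 12614 ((0.5509936213493347, -0.15801189839839935), (0.07154815644025803, 0.11175483465194702), 85.59422302246094) -0.11839835331607967
```

View pics/w3.png

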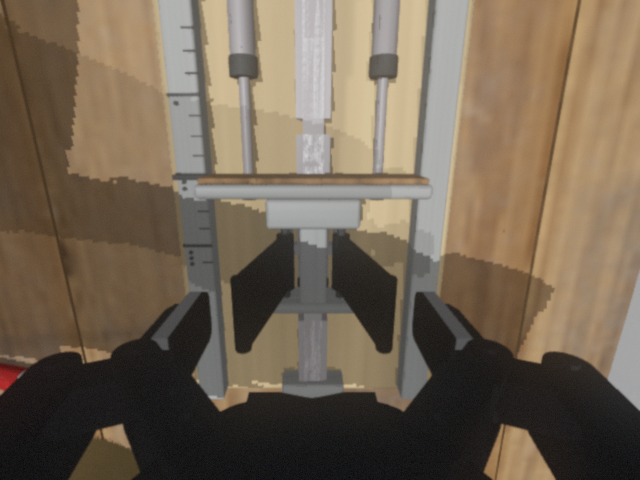

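The view shows the jaw released and the wings sprung open, with the face on the two-dot line (row ~180). It is locked, so the next step is to lift and go to the tray.

```bash
python3 -m handwheel '{"delta_pos":[[0,0,-0.33],[0.1,0,-0.66],[0.4,0,-0.8],[0.7,0,-0.9],[1,0,-1],[1,0,-1]],"twist":[[0,0,0],[0,0,0],[0,0,0],[0,0,0],[0,0,-0.25],[0,0,-0.5]],"fingers":[-1,-1,-1,-1,-1,-1]}'; python3 -m handwheel '{"delta_pos":[[0.32,0.1,0],[0.64,0.2,0],[0.96,0.3,0],[0.96,0.3,0]],"twist":[[0,0,-0.25],[0,0,-0.5],[0,0,-0.75],[0,0,-1]],"fingers":[-1,-1,-1,-1]}';  python3 -c "
from h import *
print(state()['qpos'][5]); goal([.565,.232,.22],np.radians(95.2))"
```

```text
time: 7.95
tcp_pos: [0.5619, -0.0201, 0.2405]
eef_rot: [3.137, -0.001, 1.769]
ft_force: [0.8, -2.0, -0.5]
finger_gap: 1.001
gripper_force: 0.0
time: 8.35
tcp_pos: [0.578, 0.1307, 0.2377]
eef_rot: [3.139, -0.001, 2.294]
ft_force: [-0.1, -0.2, 0.0]
finger_gap: 1.003
gripper_force: 0.0
1.0694308449309708
dpos share [0.564 0.381 0.119] twist share [ 0.005  0.    -1.793]
```

```bash
python3 -m handwheel '{"delta_pos":[[0.28,0.19,0],[0.56,0.38,0],[0.56,0.38,0],[0.56,0.38,0]],"twist":[[0,0,-0.25],[0,0,-0.5],[0,0,-0.75],[0,0,-1]],"fingers":[-1,-1,-1,-1]}'; python3 -m handwheel '{"delta_pos":[[0,0,0.1],[0,0,0.1],[0,0,0.1],[0,0,0.1]],"twist":[[0,0,-0.28],[0,0,-0.56],[0,0,-0.79],[0,0,-0.79]],"fingers":[-1,-1,-1,-1]}';  python3 - <<'E'
from h import *
p=optics.grab_frame("wrist"); save(p,"w4"); W=cloud(p); print(tcp()[0],state()["qpos"][5])
M=~np.isnan(W[...,0])&(abs(W[...,0]-.557)<.13)&(abs(W[...,1]-.335)<.14)
px=p["pixels"].astype(int); red=(px[...,0]>1.7*px[...,1])&(px[...,0]>1.7*px[...,2])&(px[...,0]>60)
P=W[M&(W[...,2]>.022)&(W[...,2]<.038)&red]; print(len(P),cv2.minAreaRect(P[:,:2].astype(np.float32)),np.median(P[:,2]))
# near wall line
for x0 in np.arange(.49,.64,.02):
    Q=P[abs(P[:,0]-x0)<.006]; Q=Q[Q[:,1]<.30]
    if len(Q): print(round(x0,2),len(Q),np.round([Q[:,1].min(),np.median(Q[:,1]),Q[:,1].max()],4))
E
```

```text
time: 8.75
tcp_pos: [0.5656, 0.2279, 0.2376]
eef_rot: [-3.141, 0.0, 2.814]
ft_force: [0.2, 0.7, -1.1]
finger_gap: 0.998
gripper_force: 0.0
time: 9.15
tcp_pos: [0.566, 0.226, 0.2226]
eef_rot: [-3.141, 0.0, -3.064]
ft_force: [0.2, 0.2, 0.1]
finger_gap: 1.0
gripper_force: 0.0
[0.56603538 0.2260154  0.22272746] 0.3048832933716085
2116 ((0.5568176507949829, 0.33360254764556885), (0.16506338119506836, 0.206078439950943), 5.535080909729004) 0.030125128608608106
0.49 73 [0.2242 0.2296 0.2496]
0.51 28 [0.2258 0.2267 0.2276]
0.53 39 [0.2274 0.2288 0.2301]
0.55 36 [0.2291 0.2305 0.2319]
0.57 24 [0.2316 0.2326 0.2335]
0.59 20 [0.2333 0.2343 0.235 ]
0.61 28 [0.235  0.2368 0.2378]
0.63 21 [0.2376 0.2387 0.2395]
```

View pics/w4.png

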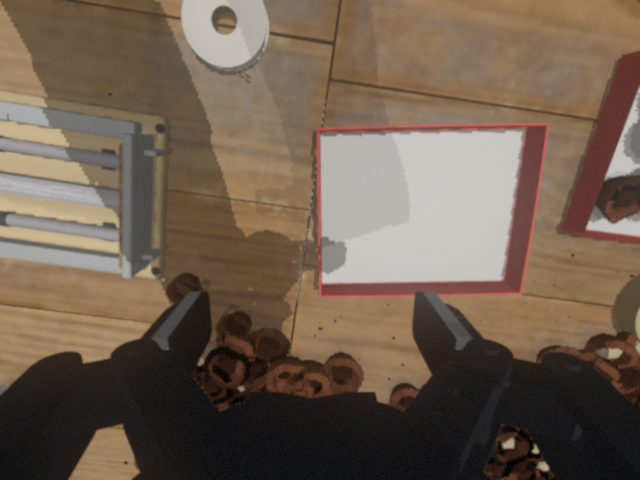

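The tray shows as a red frame with corners (320,128), (546,125), (522,294) and (318,296). Its near wall lies along column ~319. I'll descend on the middle of that wall.

```bash
python3 -c "
from h import *
goal([.5665,.2325,.026],np.radians(95.5))"
```

```text
dpos share [-0.006  0.043  1.312] twist share [-0.    0.   -0.04]
```

```bash
python3 -m handwheel '{"delta_pos":[[0,0.04,0.3],[0,0.043,0.6],[0,0.043,0.9],[0,0.043,0.9],[0,0.043,0.9]],"twist":[[0,0,-0.04],[0,0,-0.04],[0,0,-0.04],[0,0,-0.04],[0,0,-0.04]],"fingers":[-1,-1,-1,-1,-1]}'; python3 -c "
from h import *
goal([.5665,.2325,.026],np.radians(95.5))"; python3 -m handwheel '{"delta_pos":[[0,0,0.2],[0,0,0.38],[0,0,0.4],[0,0,0.4]],"twist":[[0,0,0],[0,0,0],[0,0,0],[0,0,0]],"fingers":[-1,-1,-1,-1]}';python3 -c "
from h import *
goal([.5665,.2325,.026],np.radians(95.5))"
```

```text
time: 9.7
tcp_pos: [0.5651, 0.2324, 0.0879]
eef_rot: [-3.141, -0.001, -3.044]
ft_force: [1.2, -0.1, 0.8]
finger_gap: 0.999
gripper_force: 0.0
dpos share [-0.01   0.     0.412] twist share [-0.001 -0.003  0.002]
time: 10.1
tcp_pos: [0.5667, 0.233, 0.0296]
eef_rot: [3.141, 0.002, -3.043]
ft_force: [0.8, 0.1, 0.3]
finger_gap: 1.0
gripper_force: 0.0
dpos share [ 0.002 -0.003  0.024] twist share [0.001 0.004 0.004]
```

```bash
python3 -m handwheel '{"delta_pos":[[0,0,0.015],[0,0,0.015],[0,0,0.015],[0,0,0.015],[0,0,0.015],[0,0,0.015],[0,0,0.015],[0,0,0.015]],"twist":[[0,0,0],[0,0,0],[0,0,0],[0,0,0],[0,0,0],[0,0,0],[0,0,0],[0,0,0]],"fingers":[1,1,1,1,1,1,1,1]}' 20;python3 -m handwheel '{"delta_pos":[[0,0,0],[0,0,0],[0,0,0],[0,0,-0.02],[0,0,-0.06],[0,0,-0.1]],"twist":[[0,0,0],[0,0,0],[0,0,0],[0,0,0],[0,0,0],[0,0,0]],"fingers":[1,1,1,1,1,1]}'; python3 -m handwheel '{"delta_pos":[[0,0,-0.15],[0,0,-0.35],[0,0,-0.6],[0,0,-0.85],[0,0,-1],[0,0,-1]],"twist":[[0,0,0],[0,0,0],[0,0,0],[0,0,0],[0,0,0],[0,0,0]],"fingers":[1,1,1,1,1,1]}'
```

```text
time: 10.9
tcp_pos: [0.5656, 0.2326, 0.0255]
eef_rot: [3.142, 0.0, -3.043]
ft_force: [-0.1, 0.9, 3.6]
finger_gap: 0.025
gripper_force: 23.1
time: 11.5
tcp_pos: [0.5652, 0.2325, 0.0404]
eef_rot: [-3.141, -0.001, -3.043]
ft_force: [-0.1, -0.1, -0.5]
finger_gap: 0.026
gripper_force: 22.6
time: 12.1
tcp_pos: [0.5678, 0.2336, 0.195]
eef_rot: [3.139, 0.007, -3.043]
ft_force: [0.5, 0.7, -0.2]
finger_gap: 0.027
gripper_force: 22.7
```

```bash
python3 -m handwheel '{"delta_pos":[[-0.02,-0.1,0],[-0.05,-0.2,0],[-0.08,-0.35,0],[-0.11,-0.5,0],[-0.14,-0.62,0],[-0.14,-0.62,0]],"twist":[[0,0,-0.1],[0,0,-0.25],[0,0,-0.45],[0,0,-0.65],[0,0,-0.85],[0,0,-0.95]],"fingers":[1,1,1,1,1,1]}'; python3 -c "
from h import *
print(state()['qpos'][5])
goal([.661,-.043,.16],np.radians(-4.45))"
```

```text
time: 12.7
tcp_pos: [0.5956, 0.1398, 0.1892]
eef_rot: [-3.141, -0.002, -2.545]
ft_force: [-0.2, -0.0, -1.1]
finger_gap: 0.032
gripper_force: 22.7
-0.36588050653955184
dpos share [ 0.324 -1.253  0.196] twist share [ 1.000e-03 -3.000e-03 -1.712e+00]
```

```bash
python3 -m handwheel '{"delta_pos":[[0.03,-0.1,0],[0.06,-0.22,0],[0.09,-0.36,0],[0.12,-0.5,0],[0.16,-0.63,0],[0.16,-0.63,0]],"twist":[[0,0,-0.1],[0,0,-0.25],[0,0,-0.45],[0,0,-0.65],[0,0,-0.82],[0,0,-0.86]],"fingers":[1,1,1,1,1,1]}'; python3 -c "
from h import *
goal([.661,-.043,.16],np.radians(-4.45))"
```

```text
time: 13.3
tcp_pos: [0.6287, 0.0483, 0.1892]
eef_rot: [3.141, -0.001, -2.096]
ft_force: [0.3, 0.1, -1.5]
finger_gap: 0.029
gripper_force: 22.6
dpos share [ 0.418 -0.491  0.195] twist share [ 0.002 -0.002 -0.855]
```

```bash
python3 -m handwheel '{"delta_pos":[[0.06,-0.07,0],[0.15,-0.18,0],[0.25,-0.3,0],[0.34,-0.4,0],[0.42,-0.49,0.1],[0.42,-0.49,0.19],[0.42,-0.49,0.19],[0.42,-0.49,0.19]],"twist":[[0,0,-0.1],[0,0,-0.25],[0,0,-0.45],[0,0,-0.65],[0,0,-0.8],[0,0,-0.855],[0,0,-0.855],[0,0,-0.855]],"fingers":[1,1,1,1,1,1,1,1]}'
cat > look.py <<'E'
from h import *
import sys
n=sys.argv[1]
p=optics.grab_frame("top"); save(p,n); W=cloud(p)
px=p["pixels"].astype(int); red=(px[...,0]>1.7*px[...,1])&(px[...,0]>1.7*px[...,2])&(px[...,0]>60)
M=~np.isnan(W[...,0])&(abs(W[...,0]-.56)<.16)&(abs(W[...,1]+.04)<.15)&(W[...,2]>.02)
P=W[M&red]; print("red",len(P),cv2.minAreaRect(P[:,:2].astype(np.float32)),np.round(np.percentile(P[:,2],[5,50,95]),3))
R=lambda Q:(cv2.minAreaRect(Q[:,:2].astype(np.float32)) if len(Q)>4 else None)
F=W[M&(W[...,1]>.03)&(W[...,1]<.085)&(abs(W[...,2]-.052)<.007)&~red]; print("fence",len(F),R(F))
J=W[M&(W[...,1]<-.11)&(abs(W[...,2]-.052)<.007)&~red]; print("jaw",len(J),R(J))
c=p["pixels"][140:320,200:440]; cv2.imwrite("pics/"+n+"c.png",cv2.resize(c,None,fx=3,fy=3)[...,::-1])
w=optics.grab_frame("wrist"); save(w,n+"w")
E
python3 look.py t5; python3 -c "
from h import *
print(tcp()[0]);goal([.661,-.043,.16],np.radians(-4.45))"
```

```text
time: 14.1
tcp_pos: [0.6599, -0.0397, 0.1611]
eef_rot: [3.14, 0.001, -1.648]
ft_force: [-0.4, 1.3, -0.6]
finger_gap: 0.03
gripper_force: 22.7
red 249 ((0.5523805618286133, -0.10670729726552963), (0.2042521983385086, 0.025657612830400467), 0.14536798000335693) [0.136 0.161 0.17 ]
fence 0 None
jaw 499 ((0.5496552586555481, -0.15584193170070648), (0.06821578741073608, 0.10813910514116287), 85.57888793945312)
[ 0.66085014 -0.03977608  0.16228793]
dpos share [ 0.021 -0.003  0.015] twist share [-0.001  0.001  0.003]
```

View pics/t5c.png

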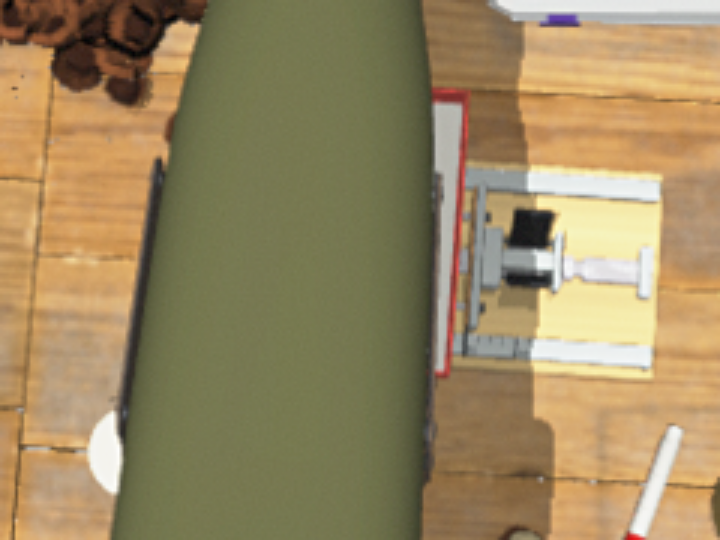

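View pics/t5w.png

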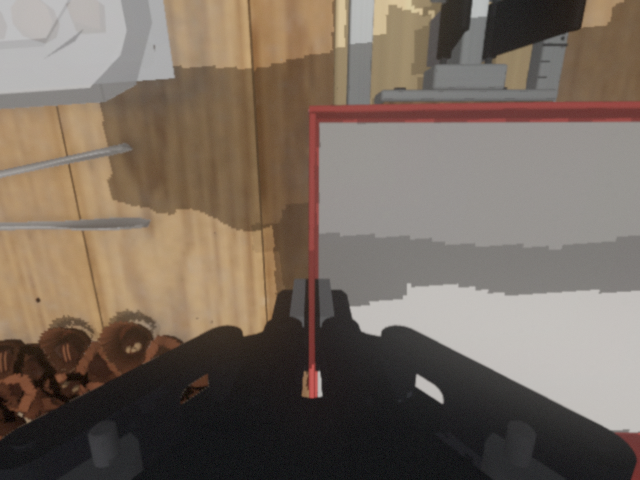

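The wrist view shows the tray's jaw-side wall along row ~107, just in front of the jaw plate (380–556, 95), and the gripped wall along column ~315. I'll measure the tray edge against the jaw in the cradle's axes.

Run:
```python
from h import *
a=np.radians(-4.45); ux=np.array([np.cos(a),np.sin(a)]); uy=np.array([-np.sin(a),np.cos(a)])
p=optics.grab_frame("wrist"); W=cloud(p); print(tcp()[0])
px=p["pixels"].astype(int); red=(px[...,0]>1.7*px[...,1])&(px[...,0]>1.7*px[...,2])&(px[...,0]>60)
v,u=np.mgrid[0:480,0:640]; ok=~np.isnan(W[...,0])
P=W[ok&red&(v<125)&(u>330)]; P=P[P[:,2]>np.percentile(P[:,2],90)-.006]
A=np.c_[P[:,:2]@ux,P[:,:2]@uy]; print("tray jaw wall top z",P[:,2].mean(),"slope",np.polyfit(A[:,0],A[:,1],1),np.round(np.percentile(A[:,1],[1,50,99]),4))
Q=W[ok&red&(v>130)&(v<280)&(u<330)]; Q=Q[Q[:,2]>np.percentile(Q[:,2],90)-.006]
B=np.c_[Q[:,:2]@ux,Q[:,:2]@uy]; print("grip wall z",Q[:,2].mean(),"slope x/y",np.polyfit(B[:,1],B[:,0],1),np.round(np.percentile(B[:,0],[1,50,99]),4))
J=W[ok&~red&(v<110)&(abs(W[...,2]-.053)<.006)]; C=np.c_[J[:,:2]@ux,J[:,:2]@uy]; print("jaw",len(C),np.round(np.percentile(C,[1,50,99],axis=0),4), "plate only", np.round(np.percentile(C[abs(C[:,0]-np.median(C[:,0]))>.035],[1,50,99],axis=0),4))
Rn=W[ok&~red&(v<100)&(u>340)&(u<385)&(abs(W[...,2]-.026)<.004)]; D=Rn[:,:2]@ux; print("runner x",len(D),np.round(np.percentile(D,[2,50,98]),4))
for nm,o in(("origin guess",[.5553,-.096]),): print(nm,np.dot(o,ux),np.dot(o,uy))
```

```text
[ 0.66105833 -0.03989363  0.16253725]
tray jaw wall top z 0.16667276233728354 slope [ 0.00757766 -0.07321922] [-0.0702 -0.0686 -0.0673]
grip wall z 0.1672819009672375 slope x/y [0.00442066 0.66153636] [0.6602 0.6613 0.6624]
jaw 6393 [[ 0.5103 -0.1377]
 [ 0.5599 -0.0964]
 [ 0.6151 -0.0816]] plate only [[ 0.5071 -0.0888]
 [ 0.5988 -0.0851]
 [ 0.6173 -0.0811]]
runner x 2347 [0.6201 0.6279 0.6354]
origin guess 0.561074557953173 -0.0526253780760923
```

```bash
python3 -m handwheel '{"delta_pos":[[0.02,-0.01,0.05],[0.02,-0.01,0.15],[0.02,-0.01,0.25],[0.02,-0.01,0.35],[0.02,-0.01,0.42],[0.02,-0.01,0.46],[0.02,-0.01,0.48],[0.02,-0.01,0.48]],"twist":[[0,0,0],[0,0,0],[0,0,0],[0,0,0],[0,0,0],[0,0,0],[0,0,0],[0,0,0]],"fingers":[1,1,1,1,1,1,1,1]}'
python3 - <<'E'
from h import *
a=np.radians(-4.45); ux=np.array([np.cos(a),np.sin(a)]); uy=np.array([-np.sin(a),np.cos(a)])
p=optics.grab_frame("wrist"); save(p,"w6");W=cloud(p); print(tcp()[0])
px=p["pixels"].astype(int); red=(px[...,0]>1.7*px[...,1])&(px[...,0]>1.7*px[...,2])&(px[...,0]>60)
v,u=np.mgrid[0:480,0:640]; ok=~np.isnan(W[...,0])&(v<200)
P=W[ok&red&(u>330)&(v<140)]; P=P[P[:,2]>np.percentile(P[:,2],90)-.006]
A=np.c_[P[:,:2]@ux,P[:,:2]@uy]; print("tray wall z",P[:,2].mean(),np.polyfit(A[:,0],A[:,1],1)[0],np.round(np.percentile(A[:,1],[1,50,99]),4))
J=W[ok&~red&(abs(W[...,2]-.053)<.006)]; C=np.c_[J[:,:2]@ux,J[:,:2]@uy];C=C[(C[:,1]<-.07)&(abs(C[:,0]-.562)>.035)]; print("plate", np.round(np.percentile(C,[1,50,99],axis=0),4))
E
```

```text
time: 15.05
tcp_pos: [0.662, -0.0439, 0.0895]
eef_rot: [3.141, 0.0, -1.647]
ft_force: [-1.4, -1.0, 0.3]
finger_gap: 0.028
gripper_force: 22.6
[ 0.66236104 -0.0439913   0.09004473]
tray wall z 0.0939672156313457 0.007326905074522693 [-0.0742 -0.0727 -0.0713]
plate [[ 0.5203 -0.1164]
 [ 0.6055 -0.084 ]
 [ 0.7699 -0.0793]]
```

```bash
python3 -m handwheel '{"delta_pos":[[0,0,0.05],[0,0,0.1],[0,0,0.15],[0,0,0.19],[0,0,0.22],[0,0,0.24],[0,0,0.245],[0,0,0.25]],"twist":[[0,0,0],[0,0,0],[0,0,0],[0,0,0],[0,0,0],[0,0,0],[0,0,0],[0,0,0]],"fingers":[1,1,1,1,1,1,1,1]}'
python3 - <<'E'
from h import *
a=np.radians(-4.45); ux=np.array([np.cos(a),np.sin(a)]); uy=np.array([-np.sin(a),np.cos(a)])
p=optics.grab_frame("wrist"); save(p,"w7");W=cloud(p); print(tcp()[0],state()["ft_force"])
px=p["pixels"].astype(int); red=(px[...,0]>1.7*px[...,1])&(px[...,0]>1.7*px[...,2])&(px[...,0]>60)
v,u=np.mgrid[0:480,0:640]; ok=~np.isnan(W[...,0])&(v<220)
P=W[ok&red&(u>330)&(v<180)]; P=P[P[:,2]>np.percentile(P[:,2],90)-.006]
A=np.c_[P[:,:2]@ux,P[:,:2]@uy]; print("tray wall z",P[:,2].mean(),np.polyfit(A[:,0],P[:,2],1)[0],np.polyfit(A[:,0],A[:,1],1)[0],np.round(np.percentile(A[:,1],[1,50,99]),4))
E
```

```text
time: 15.9
tcp_pos: [0.6622, -0.044, 0.0524]
eef_rot: [-3.141, 0.0, -1.647]
ft_force: [-0.1, 0.0, -0.8]
finger_gap: 0.027
gripper_force: 22.6
[ 0.66225131 -0.04394726  0.05236579] [-0.09007748  0.02606767  0.59413516]
tray wall z 0.05681897618645616 -0.0007924018350664427 0.007116299758076272 [-0.0742 -0.0726 -0.0713]
```

View pics/w7.png

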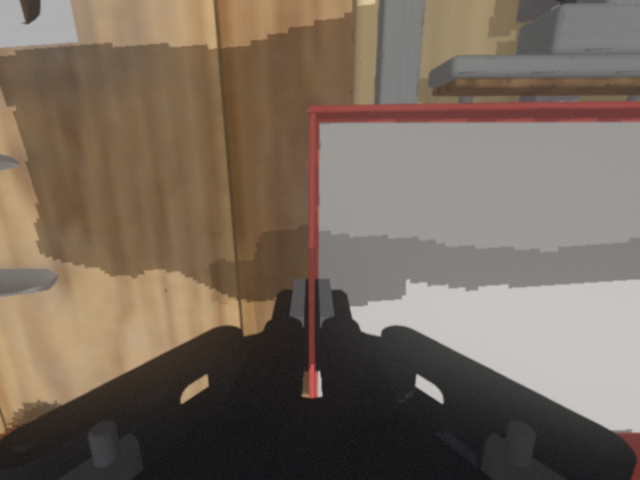

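The tray's jaw-side wall (row ~110) stands clear of the jaw's cork face (row ~88) and is almost down on the runners. I'll lower it the last millimetre or two and let go.

```bash
python3 -m handwheel '{"delta_pos":[[0,0,0.005],[0,0,0.01],[0,0,0.01],[0,0,0.01]],"twist":[[0,0,0],[0,0,0],[0,0,0],[0,0,0]],"fingers":[1,1,1,1]}'; python3 -m handwheel '{"delta_pos":[[0,0,0],[0,0,0],[0,0,0],[0,0,0],[0,0,0],[0,0,0]],"twist":[[0,0,0],[0,0,0],[0,0,0],[0,0,0],[0,0,0],[0,0,0]],"fingers":[0.9,0.8,0.6,0.3,0,0]}';  python3 -m handwheel '{"delta_pos":[[0,0,-0.2],[0,0,-0.4],[0,0,-0.7],[0,0,-1],[0,0,-1]],"twist":[[0,0,0],[0,0,0],[0,0,0],[0,0,0],[0,0,0]],"fingers":[0,0,0,-0.5,-1]}'
python3 - <<'E'
from h import *
a=np.radians(-4.45); ux=np.array([np.cos(a),np.sin(a)]); uy=np.array([-np.sin(a),np.cos(a)])
p=optics.grab_frame("wrist"); W=cloud(p)
px=p["pixels"].astype(int); red=(px[...,0]>1.7*px[...,1])&(px[...,0]>1.7*px[...,2])&(px[...,0]>60)
ok=~np.isnan(W[...,0])&(abs(W[...,2]-.056)<.006)
P=W[ok&red&(W[...,1]<.05)&(W[...,1]>-.16)]
A=np.c_[P[:,:2]@ux,P[:,:2]@uy]; print(cv2.minAreaRect(A.astype(np.float32)),P[:,2].mean())
print(tcp()[0]); goal([.5505,-.1715,.20],np.radians(-4.45))
E
```

```text
time: 16.35
tcp_pos: [0.6625, -0.044, 0.0515]
eef_rot: [-3.141, 0.0, -1.647]
ft_force: [-0.7, 0.2, 4.1]
finger_gap: 0.029
gripper_force: 23.4
time: 16.95
tcp_pos: [0.6621, -0.0439, 0.0507]
eef_rot: [3.141, 0.0, -1.647]
ft_force: [-0.5, -0.8, -0.4]
finger_gap: 0.503
gripper_force: 0.0
time: 17.45
tcp_pos: [0.6661, -0.0442, 0.2086]
eef_rot: [-3.13, 0.0, -1.647]
ft_force: [1.5, -0.1, 0.6]
finger_gap: 0.82
gripper_force: 0.0
((0.5608879923820496, 0.008806519210338593), (0.2064467817544937, 0.16584476828575134), 0.26897817850112915) 0.05519141591885522
[ 0.66470732 -0.04413175  0.2051963 ]
dpos share [0.905 0.694 0.029] twist share [-0.015  0.     0.002]
```

```bash
python3 -m handwheel '{"delta_pos":[[0.25,0.19,0],[0.5,0.38,0],[0.75,0.57,0],[0.9,0.69,0],[0.9,0.69,0],[0.9,0.69,0]],"twist":[[0,0,0],[0,0,0],[0,0,0],[0,0,0],[0,0,0],[0,0,0]],"fingers":[-1,-1,-1,-1,-1,-1]}'
python3 - <<'E'
from h import *
p=optics.grab_frame("wrist"); W=cloud(p)
P=W[~np.isnan(W[...,0])&(W[...,2]>.095)&(W[...,2]<.107)&(abs(W[...,1]+.165)<.035)&(abs(W[...,0]-.55)<.036)]
print(len(P),len(P)>5 and cv2.minAreaRect(P[:,:2].astype(np.float32)))
print(tcp()[0]); goal([.5505,-.171,.088],np.radians(-4.45))
E
```

```text
time: 18.1
tcp_pos: [0.548, -0.1708, 0.2]
eef_rot: [3.141, 0.001, -1.649]
ft_force: [-0.4, 0.3, -0.5]
finger_gap: 1.004
gripper_force: 0.0
853 ((0.5502203106880188, -0.16756489872932434), (0.030128981918096542, 0.059578269720077515), 85.55667877197266)
[ 0.54859225 -0.17029258  0.20008509]
dpos share [ 0.004 -0.013  0.747] twist share [0.001 0.001 0.002]
```

```bash
python3 -m handwheel '{"delta_pos":[[0,-0.013,0.3],[0,-0.013,0.6],[0,-0.013,0.74],[0,-0.013,0.74],[0,-0.013,0.74]],"twist":[[0,0,0],[0,0,0],[0,0,0],[0,0,0],[0,0,0]],"fingers":[-1,-1,-1,-1,-1]}' && python3 -m handwheel '{"delta_pos":[[0,0,0],[0,0,0],[0,0,0],[0,0,0],[0,0,-0.01],[0,0,-0.02],[0,0,-0.02],[0,0,-0.02]],"twist":[[0,0,0],[0,0,0],[0,0,0],[0,0,0],[0,0,0],[0,0,0],[0,0,0],[0,0,0]],"fingers":[1,1,1,1,1,1,1,1]}' 30
```

```text
time: 18.65
tcp_pos: [0.5512, -0.1699, 0.0898]
eef_rot: [3.141, 0.0, -1.646]
ft_force: [-1.0, 0.4, 0.4]
finger_gap: 1.002
gripper_force: 0.0
time: 19.45
tcp_pos: [0.5507, -0.1691, 0.0938]
eef_rot: [-3.141, 0.004, -1.647]
ft_force: [-0.9, 6.4, 0.7]
finger_gap: 0.321
gripper_force: 30.8
```

```bash
python3 -m handwheel '{"delta_pos":[[-0.01,0,0],[-0.02,0,0],[-0.03,0,0],[-0.04,0,0],[-0.05,0,0],[-0.06,0,0],[-0.06,0,0],[-0.06,0,0]],"twist":[[0,0,0],[0,0,0],[0,0,0],[0,0,0],[0,0,0],[0,0,0],[0,0,0],[0,0,0]],"fingers":[1,1,1,1,1,1,1,1]}'; python3 -m handwheel '{"delta_pos":[[-0.005,0,0],[-0.01,0,0],[-0.015,0,0],[-0.02,0,0],[-0.02,0,0],[-0.02,0,0]],"twist":[[0,0,0],[0,0,0],[0,0,0],[0,0,0],[0,0,0],[0,0,0]],"fingers":[1,1,1,1,1,1]}'
```

```text
time: 20.25
tcp_pos: [0.5514, -0.1601, 0.0938]
eef_rot: [-3.141, 0.004, -1.647]
ft_force: [-1.8, 6.0, 2.4]
finger_gap: 0.322
gripper_force: 30.8
time: 20.85
tcp_pos: [0.5515, -0.1592, 0.0937]
eef_rot: [-3.141, -0.001, -1.648]
ft_force: [-3.4, 0.8, 6.7]
finger_gap: 0.317
gripper_force: 31.3
```

```bash
python3 -m handwheel '{"delta_pos":[[-0.005,0,0],[-0.01,0,0],[-0.01,0,0],[-0.01,0,0]],"twist":[[0,0,0],[0,0,0],[0,0,0],[0,0,0]],"fingers":[1,1,1,1]}'; python3 look.py t8; python3 -c "
from h import *
p=optics.grab_frame('scene'); c=p['pixels']; u=proj(p,[.56,-.06,.04]); print(u); x,y=int(u[0]),int(u[1]); x0=max(0,x-100);y0=max(0,y-75); cv2.imwrite('pics/s8c.png',cv2.resize(c[y0:y0+150,x0:x0+200],None,fx=4,fy=4)[...,::-1])"
```

```text
time: 21.25
tcp_pos: [0.5515, -0.159, 0.0937]
eef_rot: [-3.141, -0.004, -1.648]
ft_force: [-3.9, -2.2, 5.1]
finger_gap: 0.32
gripper_force: 31.3
red 505 ((0.5629077553749084, 0.0032002851366996765), (0.21625079214572906, 0.204909086227417), 86.0392074584961) [0.029 0.049 0.061]
fence 252 ((0.54533851146698, 0.059921711683273315), (0.16887670755386353, 0.034937456250190735), 8.57014274597168)
jaw 0 None
[291.94667408 249.41660013]
```

View pics/s8c.png

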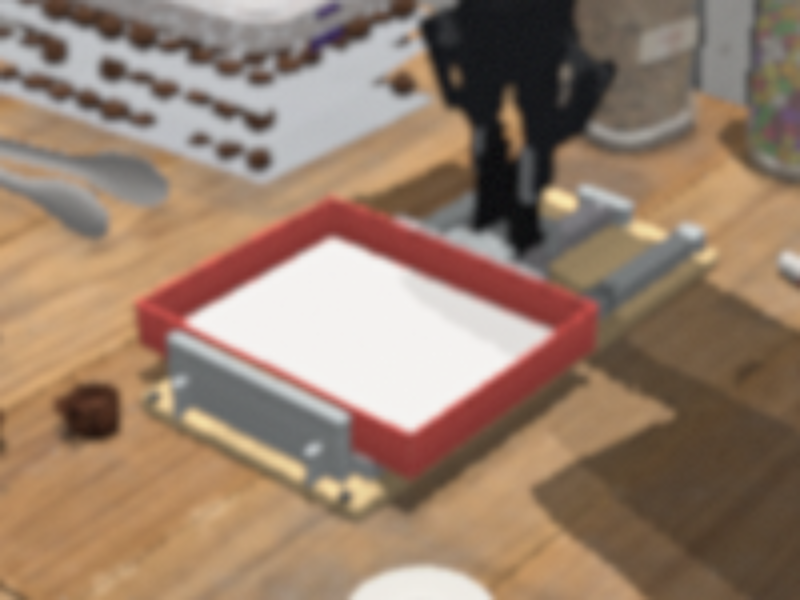

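The scene view shows the tray flat on the runners with its front wall at the fence (170–350, 370) and the jaw close behind it, held by the fingers. I'll check the remaining gap at the fence by depth.

Run:
```python
from h import *
a=np.radians(-4.45); ux=np.array([np.cos(a),np.sin(a)]); uy=np.array([-np.sin(a),np.cos(a)])
print(state()["ft_force"],tcp()[0])
for cam in("scene","top"):
    p=optics.grab_frame(cam); W=cloud(p); px=p["pixels"].astype(int)
    red=(px[...,0]>1.6*px[...,1])&(px[...,0]>1.6*px[...,2])&(px[...,0]>60)
    X=W@np.r_[ux,0].T if 0 else W[...,:2]@ux; Y=W[...,:2]@uy; Z=W[...,2]
    ok=~np.isnan(Z)
    for lo in(-.10,-.05,-.02,.02,.05):
        s=ok&(abs(X-.562-lo-.01)<.01)
        r=Y[s&red&(Z>.051)&(Z<.062)&(Y>0)]; f=Y[s&~red&(Z>.049)&(Z<.06)&(Y>.08)&(Y<.14)]
        b=Y[s&red&(Z>.051)&(Z<.062)&(Y<-.03)]
        print(cam,lo,"tray front",len(r),np.round(np.percentile(r,[2,50,98]),4) if len(r) else"","fence",len(f),np.round(np.percentile(f,[2,50,98]),4) if len(f) else"","back",np.round(np.percentile(b,[2,98]),4) if len(b) else"")
```

```text
[-4.75535901 -2.53333098  5.48279937] [ 0.55148919 -0.15899673  0.09373442]
scene -0.1 tray front 20 [0.0982 0.0999 0.1017] fence 5 [0.0853 0.0982 0.1005] back [-0.0649 -0.0445]
scene -0.05 tray front 7 [0.0994 0.1011 0.1022] fence 50 [0.0987 0.107  0.1137] back [-0.0655 -0.0604]
scene -0.02 tray front 6 [0.0997 0.1009 0.1019] fence 48 [0.0986 0.1095 0.1138] back [-0.0665 -0.0605]
scene 0.02 tray front 3 [0.0996 0.1008 0.1029] fence 40 [0.0989 0.1067 0.1135] back [-0.0649 -0.0594]
scene 0.05 tray front 8 [0.0987 0.0998 0.103 ] fence 29 [0.0988 0.1057 0.1132] back [-0.0676 -0.0603]
top -0.1 tray front 14 [0.0971 0.0984 0.5999] fence 0  back 
top -0.05 tray front 12 [0.0979 0.0988 0.1007] fence 40 [0.1011 0.1065 0.1115] back 
top -0.02 tray front 10 [0.0975 0.0989 0.1011] fence 34 [0.1015 0.1059 0.1113] back 
top 0.02 tray front 14 [0.0975 0.099  0.1006] fence 39 [0.1021 0.107  0.1122] back 
top 0.05 tray front 13 [0.0975 0.0986 0.1004] fence 23 [0.102  0.1076 0.1118] back
```

Depth puts the tray front at 0.1007 and the fence face at about 0.101, so they are in contact and square, and the jaw bears with about 8 N. I'll let go gently and retreat upwards.

```bash
python3 -m handwheel '{"delta_pos":[[0,0,0],[0,0,0],[0.003,0,0],[0.003,0,0],[0.003,0,0],[0.003,0,0],[0.003,0,0],[0.003,0,0]],"twist":[[0,0,0],[0,0,0],[0,0,0],[0,0,0],[0,0,0],[0,0,0],[0,0,0],[0,0,0]],"fingers":[1,1,1,0.3,0.1,-0.1,-0.4,-1]}'; python3 -m handwheel '{"delta_pos":[[0,0,0],[0,0,0],[0,0,0],[0,0,-0.2],[0,0,-0.5],[0,0,-0.8],[0,0,-1],[0,0,-1]],"twist":[[0,0,0],[0,0,0],[0,0,0],[0,0,0],[0,0,0],[0,0,0],[0,0,0],[0,0,0]],"fingers":[-1,-1,-1,-1,-1,-1,-1,-1]}'
python3 - <<'E'
from h import *
a=np.radians(-4.45); ux=np.array([np.cos(a),np.sin(a)]); uy=np.array([-np.sin(a),np.cos(a)])
p=optics.grab_frame("wrist"); save(p,"w9"); W=cloud(p); px=p["pixels"].astype(int)
P=W[~np.isnan(W[...,0])&(W[...,2]>.095)&(W[...,2]<.107)&(abs(W[...,1]+.155)<.035)&(abs(W[...,0]-.55)<.036)]
r=cv2.minAreaRect(P[:,:2].astype(np.float32)); print("wings",r,"uy",np.dot(r[0],uy))
red=(px[...,0]>1.6*px[...,1])&(px[...,0]>1.6*px[...,2])&(px[...,0]>60)
p=optics.grab_frame("scene"); W=cloud(p); px=p["pixels"].astype(int); red=(px[...,0]>1.6*px[...,1])&(px[...,0]>1.6*px[...,2])&(px[...,0]>60)
P=W[red&(abs(W[...,2]-.056)<.006)&(abs(W[...,1]+.03)<.13)&(abs(W[...,0]-.56)<.13)]
print(cv2.minAreaRect(np.c_[P[:,:2]@ux,P[:,:2]@uy].astype(np.float32)))
c=p["pixels"]; u=proj(p,[.56,-.06,.04]); x0,y0=int(u[0])-100,int(u[1])-75; cv2.imwrite('pics/s9c.png',cv2.resize(c[y0:y0+150,x0:x0+200],None,fx=4,fy=4)[...,::-1])
E
```

```text
time: 22.3
tcp_pos: [0.552, -0.1575, 0.093]
eef_rot: [-3.141, 0.001, -1.647]
ft_force: [-0.2, -0.5, -0.2]
finger_gap: 0.847
gripper_force: 0.0
time: 23.1
tcp_pos: [0.5542, -0.1585, 0.2481]
eef_rot: [-3.133, -0.002, -1.647]
ft_force: [0.4, 0.8, -1.0]
finger_gap: 0.995
gripper_force: 0.0
wings ((0.5511290431022644, -0.15473683178424835), (0.030392926186323166, 0.046110548079013824), 85.47869873046875) uy -0.11150876389118612
((0.5624247789382935, 0.015427500009536743), (0.20973697304725647, 0.17547066509723663), 0.14238126575946808)
```

View pics/s9c.png

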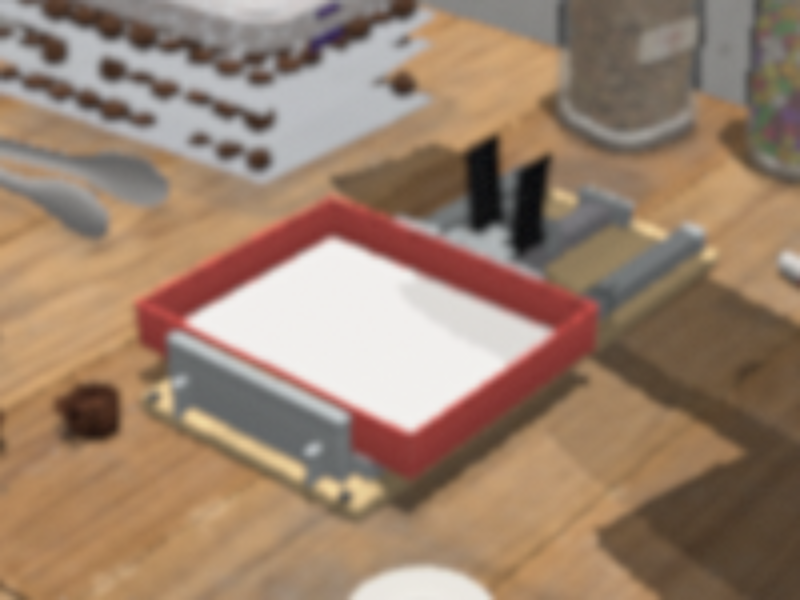

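The scene view shows the tray flat and square against the fence, with the jaw on its back wall and the wings free. The wings have moved in 12.9 mm from the mark, so travel is about 0.057. I'm handing it in.

```bash
python3 -c "
from h import *
s=state(); print(s['time'],np.round(s['dq'],3),np.round(s['ft_force'],2)); print(order.hand_in())"
```

```text
23.2 [-0.     0.026 -0.042 -0.006 -0.002 -0.   ] [-0.75 -0.05 -1.11]
the job is handed in; nothing more can be done
None
```

I handed the job in at about 23 s with the tray flat and square against the fence, the jaw let go and bearing on it at about 0.057 m travel, and the robot touching nothing; the hand-in returned no verdict.

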